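# Clamp the grinding jar in the mill

### The arm

A 6-joint arm with a two-finger parallel gripper is mounted at the origin on the work surface. World frame = base frame: x ahead of the robot, y to its left, z up, the work surface at z = 0. Lengths are in m, angles in rad, forces in N, time in s.
With the tool pointing down it reaches from about 0.325 to 0.9 m from the base axis. Payload 6.1 kg.
Tool frame: the origin (TCP) lies between the finger pads; the fingertips stand 19 mm ahead of it and the grasp point (between the pads) is the TCP; x points along the fingers, y is the direction in which the jaws open and shut, and the axes are right-handed (so a half turn about x gives the same grasp; the last joint's range is limited). The gripper opens to 85 mm and grips with 20 to 120 N. Pads are 22 mm wide; open, the fingers measure 114 mm over their backs; the gripper's body (76 mm by 85 mm) begins 54 mm behind the grasp point. The pads swing forward as they close: fully open they stand 13 mm farther back than shut.
Start: joints at [1.19, 0.22, 1.526, -0, 1.395, -0.126], TCP at [0.158, 0.605, 0.25] pointing down, gripper open.
Joint ranges: [-2.98, 2.98], [-0.91, 2.08], [0.09, 2.57], [-1.24, 4.39], [0.2, 2.65], [-2.68, 2.68]. Speed limits (rad/s): [2.57, 2.57, 3.01, 3.14, 3.14, 3.14].

### API

Orientations are given as a unit quaternion [w, x, y, z].
In Python, from workcell import sensors, eyes, workorder gives the robot as it stands.
- The arm moves only by the tool step_arm, never from a script. Its argument "deltas" is a list of rows, each an object with "offset": the shift along the world's x, y, z in mm, a list of three; "roll": the turn about the world's z in rad; "claw": the opening, from 0 (shut) to 1 (fully open). A call has 1 to 5 rows; each row shifts and turns the commanded pose from where the row before left it; what a row does not reach is not made up. A row lasts 1/10 s, in which the tool goes at most 50 mm and 8.59 degrees, less where a joint would pass 70% of its speed; a pose out of reach is approached as far as the arm can. A call with a gripper value outside its range is refused whole. The fingers move at their own pace and stop on an object; the grip force is fixed at half the most. Time passes only in rows, so rows that do not move let the fingers close. It gives the time, the measured TCP pose, the force and the opening at its end, in the units of the state.
- sensors.get_obs(): the state, without advancing time (a new reading comes with each control period).
- eyes.grab_frame(name): name is "scene" or "top" or "wrist"; returns the picture (480x640x3 uint8, red, green, blue); there is no depth.
- eyes.camera_info(name): a dict with "fov_y" (degrees; the focal length in pixels is half the picture's height over the tangent of half this angle, whatever the lens; pixels are square), "cx", "cy" (the principal point, pixels), "extrinsics" (4x4, takes a point from world to camera coordinates); the wrist camera has in their place "mount" (4x4, takes a point from camera to tool coordinates, whose origin is the TCP and whose axes are the tool frame's). Camera axes: x right, y down, z forward; pixel columns grow to the right and rows downward; lengths in m; the calibration is good to about 2 mm. A picture is of the moment at which its call begins: read the wrist's pose just before it. camera_info takes no time and is no camera call.
- workorder.hand_in(): hands the job in, once; it reports no verdict.
The state is a dict: "clock": time; "joints": joint angles; "dq": joint speeds; "effort": joint torques, N m; "ee_pos": TCP position; "orientation": TCP orientation; "force": force on the tool from outside, world axes, zero at the start; "torque": the same for the moment, N m; "width": finger opening in m.
Only numpy, scipy, OpenCV 4.12 (cv2) and the standard library are available. Lean on these libraries where they do the work, as an engineer would, in place of code of your own. Each camera call takes 0.05 s, during which the arm holds its last target. There are 200 camera calls.

### The job

Make the grinding jar ready for milling: slide the lidded jar back along the mill's deck, upright, until it is fully home against both stop blocks under the clamp, then turn the clamp's T-handle clockwise until its pad meets the lid and snug it finger-tight. Do not force it, or the clear lid cracks. Leave the other things on the bench where they stand, and take the hand off when the jar is clamped.

Things in the scene. Friction and masses are not known exactly. Their poses are not given: they have to be found in the camera images.
- mill: Bench-top vibratory mill, white housing, fixed: 300 mm deep (x), 260 wide (y). Origin on the bench under the clamp spindle's axis; x points to the back, the front with its black control panel (x = -170) looks to the robot; z up. The flat metal deck is 125 mm above the bench, from x = -165 to +125, y = -125 to +125.
- seat (a point): Point on the deck, on the spindle's axis: the middle of the jar's underside is here when the jar is fully home. Behind it two stop blocks, 36 mm long and 28 mm high, form a V open to the front: each face is turned 45 degrees, its middle 31 mm from the axis, so that a jar touching both stands on the axis.
- crossbar (a point): Middle of the top of the clamp's grey crossbar, 250 mm above the bench, on the spindle's axis. The bar is 28 mm deep (mill's x), 206 wide, 24 high, its underside 101 mm above the deck. It stands on two 18 mm columns on the deck, 85 mm to either side; their nuts rise 11 mm above it. The threaded spindle goes down through its middle.
- spindle: Steel clamp spindle, vertical right-hand thread: clockwise from above it goes down, 6 mm a turn. Origin: middle of the underside of its pad (28 mm across, turns with it), at first 3 to 11 mm above lid level; z up. It turns freely with 0.05 to 0.1 N m. Once the pad meets the lid this rises steeply, some 0.1 N m per 3 degrees; it stays where left.
- handle (a point): Middle of the T-handle's bar, 102 mm above the pad's face. The bar, 10 mm thick, lies along the spindle's own x, 62 mm out to either side, with 16 mm balls on its ends; the hub is 25 mm across. It can be pushed round by shut fingers beside it. Finger-tight is 0.4 to 0.6 N m: 8 to 12 N square to the bar, 50 mm from the axis. Over 0.75 N m may crack the lid.
- jar: Loose upright steel grinding jar with a clear acrylic screw lid on, 62 mm diameter (lid 70 mm, from 50 mm up), 0.5 to 0.8 kg; origin at the middle of its underside, z up. It is 70 to 74 mm high, depending on how far the lid happens to be screwed on. It starts on the front of the mill's deck, before the clamp. It slides with some 2 to 6 N pushed low; pushed above half its height it may tip.
- beaker: Empty glass beaker, 70 mm across, 95 mm high, on the bench to the left of the mill; origin at the middle of its underside. Not to be moved.
- tube_rack: Black tube rack, 70 x 170 mm, 45 mm high, on the bench to the right of the mill; origin at the middle of its underside. Not to be moved.
- sample_pot: Clear sample pot with a white lid, 60 mm across, 60 mm high, on the bench to the left of the mill; origin at the middle of its underside. Not to be moved.
Not all that is in view belongs to the job. Leave any purple look-alike of the jar alone.

How it is judged:
By the outcome, as a careful person would: the job done as asked, in the order asked, and still so for the second after the job is handed in, with the robot touching nothing.
It also fails if it takes over 67 s, if anything falls off the work surface, if the arm or the gripper's body presses on something with over 40 N, if the wrist force passes 120 N, or if a joint passes its speed limit or range.

## Working session

There is one attempt and no reset: what is moved stays moved. The work goes in short steps, Python scripts to look and compute and a tool call to move; the robot and the scene stay as the last step left them, time stands still between calls to the robot, and variables do not carry over. Pictures are saved under pics/ and viewed, about 8 in all and at most 12, crops included, and the job is handed in when it is done.

Besides the shell and the picture viewer there is one more tool, called after "Call:" by a JSON object that holds its "method" and its "body". step_arm: Moves the arm, as the interface text tells. Its arguments: {"type":"object","properties":{"deltas":{"type":"array"}},"required":["deltas"]}

```bash
mkdir -p pics; ls; cat > h.py <<'E'
import numpy as np, cv2
from workcell import sensors, eyes, workorder
def cam(n):
    i=eyes.camera_info(n); f=240/np.tan(np.radians(i["fov_y"])/2); return i,f
def save(n,fn):
    im=eyes.grab_frame(n); cv2.imwrite("pics/"+fn,im[:,:,::-1]); return im
def px2z(n,u,v,z):
    i,f=cam(n); E=np.array(i["extrinsics"]); R,t=E[:3,:3],E[:3,3]
    d=R.T@np.array([(u-i["cx"])/f,(v-i["cy"])/f,1]); c=-R.T@t
    return c+d*(z-c[2])/d[2]
def proj(n,p):
    i,f=cam(n); E=np.array(i["extrinsics"]); q=E[:3,:3]@np.array(p)+E[:3,3]
    return np.array([i["cx"]+f*q[0]/q[2], i["cy"]+f*q[1]/q[2]])
E
python3 - <<'E'
from h import *
s=sensors.get_obs(); print({k:np.round(v,3) for k,v in s.items()})
for n in("scene","top","wrist"):
    print(n,{k:(np.round(v,3).tolist() if not isinstance(v,str) else v) for k,v in eyes.camera_info(n).items()})
save("scene","s0.png");save("top","t0.png")
E
```

```text
pics
{'clock': np.float64(0.0), 'joints': array([ 1.19 ,  0.221,  1.528,  0.   ,  1.395, -0.126]), 'dq': array([-0.   ,  0.001, -0.002, -0.   , -0.003, -0.001]), 'effort': array([-2.000e-03, -4.969e+01, -3.894e+01, -0.000e+00,  1.100e-02,
        0.000e+00]), 'ee_pos': array([0.157, 0.604, 0.249]), 'orientation': array([ 0.701,  0.089,  0.702, -0.091]), 'force': array([ 0.788, -0.659,  0.081]), 'torque': array([-0.006,  0.008,  0.071]), 'width': np.float64(0.085)}
scene {'fov_y': 45.379, 'cx': 308.319, 'cy': 240.604, 'extrinsics': [[0.462, 0.887, -0.013, -0.192], [0.74, -0.393, -0.545, -0.263], [-0.489, 0.243, -0.838, 1.825], [0.0, 0.0, 0.0, 1.0]]}
top {'fov_y': 47.21, 'cx': 318.344, 'cy': 244.858, 'extrinsics': [[0.061, -0.998, 0.0, -0.048], [-0.974, -0.059, -0.221, 0.514], [0.22, 0.013, -0.975, 1.471], [0.0, 0.0, 0.0, 1.0]]}
wrist {'fov_y': 68.417, 'cx': 326.989, 'cy': 241.108, 'mount': [[-0.0, -0.322, 0.947, -0.123], [1.0, -0.001, 0.0, -0.001], [0.001, 0.947, 0.322, -0.083], [0.0, 0.0, 0.0, 1.0]]}
```

View pics/s0.png

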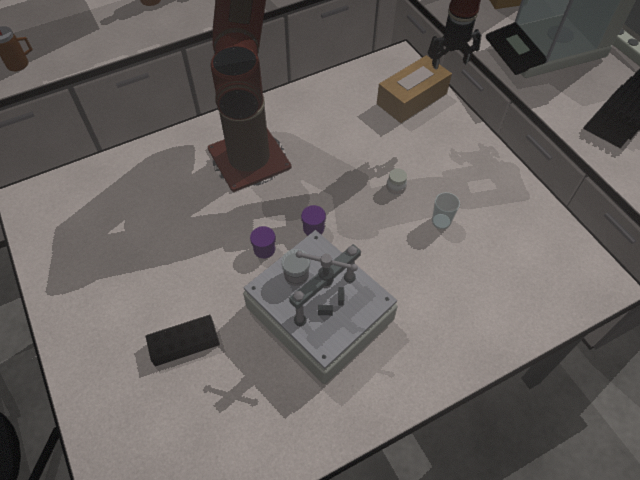

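View pics/t0.png

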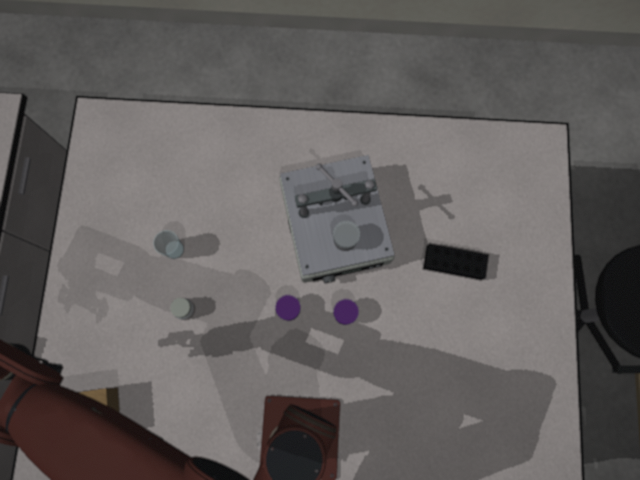

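The steel jar with the clear lid stands on the deck at top (346,232) and scene (296,267). It could be confused with the purple jars on the bench at top (288,307) and (345,311), or the clear pot with a white lid at top (182,308). The crossbar runs from (304,200) to (370,187), and the T-bar from about (312,151) to (356,205). Next I take one close crop of each view.

```bash
python3 - <<'E'
import cv2,numpy as np
t=cv2.imread("pics/t0.png")[140:330,265:415]; s=cv2.imread("pics/s0.png")[195:385,235:405]
g=lambda a:cv2.resize(np.clip(a.astype(float)*1.5,0,255).astype(np.uint8),None,fx=3.1,fy=3.1,interpolation=cv2.INTER_CUBIC)
t=cv2.resize(t,(400,507),interpolation=cv2.INTER_CUBIC);s=cv2.resize(s,(400,447),interpolation=cv2.INTER_CUBIC)
o=np.zeros((507,800,3),np.uint8);o[:,:400]=t;o[:447,400:]=s
cv2.imwrite("pics/c0.png",np.clip(o*1.5,0,255).astype(np.uint8))
E
```

```text
(no output)
```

View pics/c0.png

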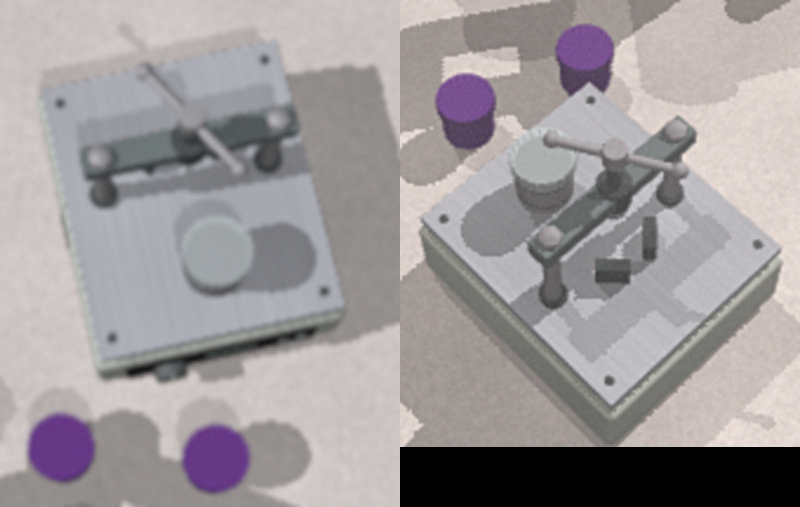

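```bash
cat >> h.py <<'E'
def T(x,y): return 265+x/2.667,140+y/2.667
def S(x,y): return 235+(x-400)/2.353,195+y/2.353
def tri(pt,ps):
    A=[]
    for n,(u,v) in(("top",pt),("scene",ps)):
        i,f=cam(n);E=np.array(i["extrinsics"])[:3];a=(u-i["cx"])/f;b=(v-i["cy"])/f
        A+=[a*E[2]-E[0],b*E[2]-E[1]]
    A=np.array(A);return np.linalg.lstsq(A[:,:3],-A[:,3],rcond=None)[0]
E
python3 - <<'E'
from h import *
P=lambda n,a:print(n,np.round(np.array(a)*1e3,1))
for n,a,b in(("nutL",(100,157),(677,130)),("nutR",(279,121),(550,237)),("nutL'",(100,157),(550,237)),
 ("ballA",(147,72),(680,170)),("ballB",(239,170),(552,139)),("hub",(192,118),(614,151)),("lid",(216,248),(545,152))):
    P(n,tri(T(*a),S(*b))); z={"n":.261,"b":.29,"h":.29,"l":.197}[n[0]]
    P("  top",px2z("top",*T(*a),z));P("  sc",px2z("scene",*S(*b),z))
for n,c in(("BL",(42,88)),("BR",(278,42)),("FR",(343,306)),("FL",(97,363))): P("deck "+n,px2z("top",*T(*c),.125))
for n,c in(("F",(588,85)),("L",(782,247)),("B",(610,407)),("R",(422,222))): P("sdeck "+n,px2z("scene",*S(*c),.125))
for n,c in(("purple1",(61,447)),("p2",(216,458))): P(n,px2z("top",*T(*c),.075))
E
```

```text
nutL [586.8  28.6 251.7]
  top [583.3  26.6 261. ]
  sc [592.   26.8 261. ]
nutR [ 632.7 -135.6  249.3]
  top [ 628.1 -136.1  261. ]
  sc [ 638.7 -136.7  261. ]
nutL' [599.3 -40.4 154.9]
  top [583.3  26.6 261. ]
  sc [ 638.7 -136.7  261. ]
ballA [653.  -10.3 304.2]
  top [657.5 -12.1 290. ]
  sc [646.8  -3.2 290. ]
ballB [566.4 -98.1 302. ]
  top [ 569.7 -100.   290. ]
  sc [560.1 -93.6 290. ]
hub [609.5 -54.4 309.4]
  top [616.  -55.3 290. ]
  sc [599.5 -47.9 290. ]
lid [519.6 -85.  199.9]
  top [519.9 -86.4 197. ]
  sc [518.4 -83.  197. ]
deck BL [696.2  97.8 125. ]
deck BR [ 761.2 -142.1  125. ]
deck FR [ 486.5 -217.8  125. ]
deck FL [414.4  22.  125. ]
sdeck F [422.8  17.2 125. ]
sdeck L [697.  100.3 125. ]
sdeck B [ 766.2 -140.3  125. ]
sdeck R [ 494.7 -218.9  125. ]
purple1 [335.2  54.4  75. ]
p2 [ 333.6 -101.7   75. ]
```

```bash
python3 - <<'E'
from h import *
from scipy.spatial.transform import Rotation as Ro
s=sensors.get_obs();q=s["orientation"];M=Ro.from_quat(q,scalar_first=True).as_matrix()
print(M.round(3)); print("tool y yaw deg",np.degrees(np.arctan2(M[1,1],M[0,1])), "j1+?j6", np.degrees(s["joints"][[0,5]]))
im=cv2.imread("pics/s0.png")[0:90,400:510]
w=save("wrist","w0.png")
o=np.zeros((600,800,3),np.uint8)
o[:360,:440]=cv2.resize(im,(440,360),interpolation=cv2.INTER_CUBIC)
o[:300,440:800]=cv2.resize(w[:,:,::-1],(360,270+30))[:300]
cv2.imwrite("pics/g0.png",np.clip(o[:370]*1.8,0,255).astype(np.uint8))
E
```

```text
[[-0.001  0.252  0.968]
 [-0.002  0.968 -0.252]
 [-1.    -0.002 -0.   ]]
tool y yaw deg 75.40107890323596 j1+?j6 [68.17630014 -7.22491052]
```

View pics/g0.png

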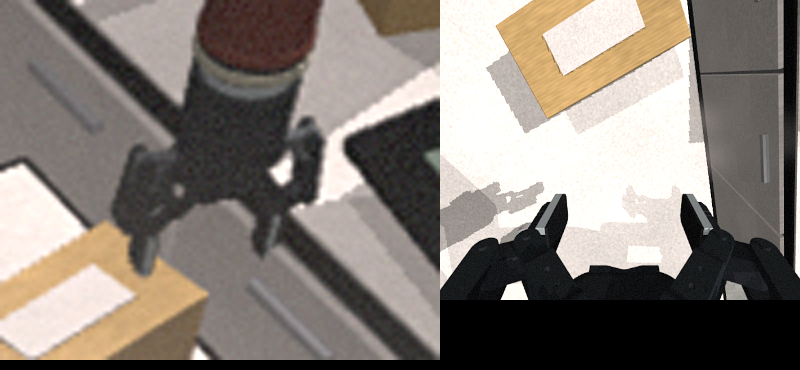

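The wrist and scene crops show a 2F-85 type gripper. With the jaws open, its knuckles bulge out about 40 mm above the tips, and the pads' backs run straight below that.

- **Poses found:** spindle axis at about (610,-54.5) with mill yaw 15.5°. The T-bar lies at world 45° at z≈0.303. The jar is at (520,-85).
- **Plan:**
  1. Touch the bar and the lid to get the gap between pad and lid.
  2. Nudge the handle slightly counter-clockwise, out of the hand's way.
  3. Push the jar with the back of the leading open finger, because a shut hand would strike the crossbar before the jar is home.
  4. Clamp.

Call:
{"method": "step_arm", "body": {"deltas": [{"offset": [25,-40,8],"roll": -0.03,"claw": 0},{"offset": [25,-40,8],"roll": -0.03,"claw": 0},{"offset": [25,-40,8],"roll": -0.03,"claw": 0},{"offset": [25,-40,8],"roll": -0.03,"claw": 0},{"offset": [25,-40,8],"roll": -0.03,"claw": 0}]}}

```text
clock: 0.65
ee_pos: [0.2829, 0.4031, 0.2903]
orientation: [0.693, 0.142, 0.693, -0.143]
force: [1.1, -0.1, -0.5]
width: 0.0123
```

Call:
{"method": "step_arm", "body": {"deltas": [{"offset": [25,-40,8],"roll": -0.03,"claw": 0},{"offset": [25,-40,8],"roll": -0.03,"claw": 0},{"offset": [25,-40,8],"roll": -0.03,"claw": 0},{"offset": [25,-40,8],"roll": -0.03,"claw": 0},{"offset": [25,-40,8],"roll": -0.03,"claw": 0}]}}

```text
clock: 1.15
ee_pos: [0.408, 0.2031, 0.3306]
orientation: [0.68, 0.194, 0.68, -0.194]
force: [0.5, 0.7, -0.3]
width: -0.0001
```

Call:
{"method": "step_arm", "body": {"deltas": [{"offset": [25,-40,6],"roll": -0.03,"claw": 0},{"offset": [25,-40,6],"roll": -0.03,"claw": 0},{"offset": [25,-40,3],"roll": -0.03,"claw": 0},{"offset": [25,-40,0],"roll": -0.03,"claw": 0},{"offset": [25,-40,0],"roll": -0.03,"claw": 0}]}}

```text
clock: 1.65
ee_pos: [0.5332, 0.0029, 0.3453]
orientation: [0.664, 0.245, 0.663, -0.244]
force: [1.1, 0.6, 0.1]
width: 0.0001
```

Call:
{"method": "step_arm", "body": {"deltas": [{"offset": [27,-40,0],"roll": -0.05,"claw": 0},{"offset": [27,-41,0],"roll": -0.04,"claw": 0},{"offset": [0,0,-6],"roll": 0,"claw": 0},{"offset": [0,0,-5],"roll": 0,"claw": 0},{"offset": [0,0,0],"roll": 0,"claw": 0}]}}

```text
clock: 2.15
ee_pos: [0.5856, -0.0753, 0.3328]
orientation: [0.651, 0.273, 0.653, -0.273]
force: [0.6, 0.1, -0.2]
width: -0.0
```

Call:
{"method": "step_arm", "body": {"deltas": [{"offset": [0,0,-1],"roll": 0,"claw": 0},{"offset": [0,0,-1],"roll": 0,"claw": 0},{"offset": [0,0,-1],"roll": 0,"claw": 0},{"offset": [0,0,-1],"roll": 0,"claw": 0},{"offset": [0,0,0],"roll": 0,"claw": 0}]}}

```text
clock: 2.65
ee_pos: [0.5864, -0.0759, 0.3304]
orientation: [0.652, 0.274, 0.652, -0.274]
force: [-0.4, 0.6, -0.4]
width: -0.0
```

Call:
{"method": "step_arm", "body": {"deltas": [{"offset": [0,0,-1],"roll": 0,"claw": 0},{"offset": [0,0,-1],"roll": 0,"claw": 0},{"offset": [0,0,-1],"roll": 0,"claw": 0},{"offset": [0,0,-1],"roll": 0,"claw": 0},{"offset": [0,0,0],"roll": 0,"claw": 0}]}}

```text
clock: 3.15
ee_pos: [0.5869, -0.0764, 0.3283]
orientation: [0.653, 0.274, 0.651, -0.274]
force: [-2.4, 1.4, 8.1]
width: 0.0002
```

Call:
{"method": "step_arm", "body": {"deltas": [{"offset": [0,0,20],"roll": 0,"claw": 0},{"offset": [-43,-8,5],"roll": 0,"claw": 0},{"offset": [-44,-8,-30],"roll": 0,"claw": 0},{"offset": [0,0,-48],"roll": 0,"claw": 0},{"offset": [0,0,-40],"roll": 0,"claw": 0}]}}

```text
clock: 3.65
ee_pos: [0.5019, -0.0919, 0.2347]
orientation: [0.653, 0.274, 0.651, -0.274]
force: [0.6, -0.6, -0.8]
width: -0.0001
```

```bash
python3 - <<'E'
from h import *
s=sensors.get_obs(); print({k:np.round(v,3) for k,v in s.items()})
E
```

```text
{'clock': np.float64(3.65), 'joints': array([-0.336, -0.046,  1.841, -0.   ,  1.345, -1.111]), 'dq': array([ 0.007,  0.322,  0.467,  0.001, -0.767,  0.001]), 'effort': array([ 2.0000e-02, -4.0619e+01, -4.0604e+01, -4.5000e-02,  1.1450e+00,
       -2.5000e-02]), 'ee_pos': array([ 0.502, -0.092,  0.235]), 'orientation': array([ 0.653,  0.274,  0.651, -0.274]), 'force': array([ 0.599, -0.552, -0.768]), 'torque': array([-0.011, -0.003,  0.035]), 'width': np.float64(-0.0)}
```

Call:
{"method": "step_arm", "body": {"deltas": [{"offset": [0,0,-6],"roll": 0,"claw": 0},{"offset": [0,0,-3],"roll": 0,"claw": 0},{"offset": [0,0,-2],"roll": 0,"claw": 0},{"offset": [0,0,0],"roll": 0,"claw": 0},{"offset": [0,0,0],"roll": 0,"claw": 0}]}}

```text
clock: 4.15
ee_pos: [0.5038, -0.0919, 0.2263]
orientation: [0.653, 0.274, 0.651, -0.274]
force: [0.4, -0.9, -0.8]
width: -0.0
```

Call:
{"method": "step_arm", "body": {"deltas": [{"offset": [0,0,-1],"roll": 0,"claw": 0},{"offset": [0,0,-1],"roll": 0,"claw": 0},{"offset": [0,0,-1],"roll": 0,"claw": 0},{"offset": [0,0,0],"roll": 0,"claw": 0},{"offset": [0,0,0],"roll": 0,"claw": 0}]}}

```text
clock: 4.65
ee_pos: [0.5026, -0.0916, 0.2214]
orientation: [0.652, 0.274, 0.652, -0.274]
force: [-1.0, 0.1, 0.1]
width: 0.0004
```

Call:
{"method": "step_arm", "body": {"deltas": [{"offset": [0,0,-1],"roll": 0,"claw": 0},{"offset": [0,0,-1],"roll": 0,"claw": 0},{"offset": [0,0,-1],"roll": 0,"claw": 0},{"offset": [0,0,0],"roll": 0,"claw": 0},{"offset": [0,0,0],"roll": 0,"claw": 0}]}}

```text
clock: 5.15
ee_pos: [0.5026, -0.0916, 0.2184]
orientation: [0.652, 0.274, 0.652, -0.274]
force: [0.6, 0.1, -0.0]
width: -0.0002
```

Call:
{"method": "step_arm", "body": {"deltas": [{"offset": [0,0,-1],"roll": 0,"claw": 0},{"offset": [0,0,-1],"roll": 0,"claw": 0},{"offset": [0,0,-1],"roll": 0,"claw": 0},{"offset": [0,0,0],"roll": 0,"claw": 0},{"offset": [0,0,0],"roll": 0,"claw": 0}]}}

```text
clock: 5.65
ee_pos: [0.5028, -0.0916, 0.2157]
orientation: [0.652, 0.274, 0.652, -0.274]
force: [-0.3, 0.2, 1.8]
width: -0.0002
```

Call:
{"method": "step_arm", "body": {"deltas": [{"offset": [0,0,42],"roll": 0,"claw": 0},{"offset": [0,10,43],"roll": 0,"claw": 0},{"offset": [21,26,0],"roll": 0,"claw": 0},{"offset": [21,14,0],"roll": 0,"claw": 0},{"offset": [17,-12,0],"roll": 0,"claw": 0}]}}

```text
clock: 6.15
ee_pos: [0.5627, -0.051, 0.301]
orientation: [0.653, 0.273, 0.652, -0.272]
force: [-0.7, -0.5, -1.2]
width: 0.0
```

Call:
{"method": "step_arm", "body": {"deltas": [{"offset": [4,-9,0],"roll": 0,"claw": 0},{"offset": [6,-10,0],"roll": 0,"claw": 0},{"offset": [7,-10,0],"roll": 0,"claw": 0},{"offset": [9,-9,0],"roll": 0,"claw": 0},{"offset": [0,0,0],"roll": 0,"claw": 0}]}}

```text
clock: 6.65
ee_pos: [0.5883, -0.0935, 0.3002]
orientation: [0.652, 0.274, 0.652, -0.275]
force: [0.2, 0.4, -0.3]
width: -0.0001
```

Call:
{"method": "step_arm", "body": {"deltas": [{"offset": [-43,17,0],"roll": -0.05,"claw": 0},{"offset": [-43,16,0],"roll": -0.1,"claw": 0.5},{"offset": [-46,-17,0],"roll": -0.11,"claw": 1},{"offset": [-40,-29,0],"roll": -0.11,"claw": 1},{"offset": [-11,-18,-35],"roll": -0.11,"claw": 1}]}}

```text
clock: 7.15
ee_pos: [0.4048, -0.1248, 0.2702]
orientation: [0.571, 0.422, 0.563, -0.422]
force: [1.7, -1.0, 0.8]
width: 0.0582
```

Call:
{"method": "step_arm", "body": {"deltas": [{"offset": [0,0,-45],"roll": 0,"claw": 1},{"offset": [0,0,-38],"roll": 0,"claw": 1},{"offset": [0,0,-14],"roll": 0,"claw": 1},{"offset": [0,0,0],"roll": 0,"claw": 1},{"offset": [0,0,0],"roll": 0,"claw": 1}]}}

```text
clock: 7.65
ee_pos: [0.405, -0.123, 0.1692]
orientation: [0.569, 0.421, 0.568, -0.421]
force: [-0.5, 0.4, 0.4]
width: 0.0854
```

```bash
python3 - <<'E'
from h import *
s=sensors.get_obs(); print({k:np.round(v,3) for k,v in s.items()})
a=save("scene","s1.png");b=save("top","t1.png")
t=b[140:330,265:415,::-1]; s=a[175:365,235:405,::-1]
o=np.zeros((507,800,3),np.uint8);o[:,:400]=cv2.resize(t,(400,507),interpolation=cv2.INTER_CUBIC);o[:447,400:]=cv2.resize(s,(400,447),interpolation=cv2.INTER_CUBIC)
cv2.imwrite("pics/c1.png",np.clip(o.astype(float)*1.5,0,255).astype(np.uint8))
E
```

```text
{'clock': np.float64(7.65), 'joints': array([-0.481, -0.206,  2.113, -0.   ,  1.234, -0.777]), 'dq': array([ 0.002, -0.013, -0.026,  0.001,  0.002,  0.001]), 'effort': array([-4.7000e-02, -2.5636e+01, -3.5229e+01, -9.0000e-03,  3.0000e-02,
        1.0000e-03]), 'ee_pos': array([ 0.405, -0.123,  0.169]), 'orientation': array([ 0.569,  0.421,  0.568, -0.421]), 'force': array([-0.472,  0.419,  0.373]), 'torque': array([-0.025, -0.024,  0.023]), 'width': np.float64(0.085)}
```

View pics/c1.png

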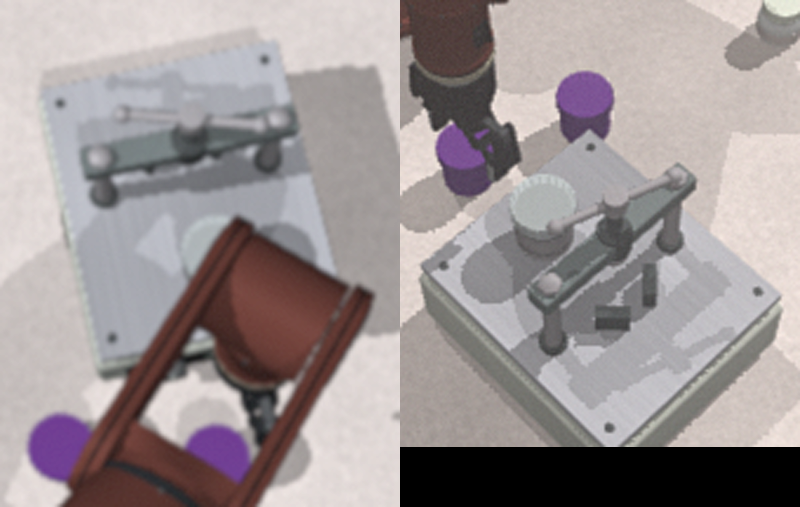

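The jar stands at crop (545,215), with the leading open finger behind it at (510,150). The T-bar now lies nearly along the crossbar, clear of the hand. Now the push.

Call:
{"method": "step_arm", "body": {"deltas": [{"offset": [7,2.3,0],"roll": 0,"claw": 1},{"offset": [7,2.3,0],"roll": 0,"claw": 1},{"offset": [7,2.3,0],"roll": 0,"claw": 1},{"offset": [6,2,0],"roll": 0,"claw": 1},{"offset": [3,1,0],"roll": 0,"claw": 1}]}}

```text
clock: 8.25
ee_pos: [0.4349, -0.1128, 0.1687]
orientation: [0.568, 0.42, 0.569, -0.421]
force: [-6.7, -2.8, 5.0]
width: 0.0853
```

Call:
{"method": "step_arm", "body": {"deltas": [{"offset": [3,1,0],"roll": 0,"claw": 1},{"offset": [3,1,0],"roll": 0,"claw": 1},{"offset": [3,1,0],"roll": 0,"claw": 1},{"offset": [3,1,0],"roll": 0,"claw": 1},{"offset": [3,1,0],"roll": 0,"claw": 1}]}}

```text
clock: 8.75
ee_pos: [0.4494, -0.108, 0.1687]
orientation: [0.568, 0.42, 0.569, -0.421]
force: [-6.4, -2.7, 5.3]
width: 0.0853
```

```bash
python3 - <<'E'
from h import *
s=sensors.get_obs(); print({k:np.round(v,3) for k,v in s.items() if k in("ee_pos","force","torque")})
a=save("scene","s2.png")
s=a[205:315,245:375,::-1]
cv2.imwrite("pics/c2.png",np.clip(cv2.resize(s,(650,550),interpolation=cv2.INTER_CUBIC).astype(float)*1.7,0,255).astype(np.uint8))
E
```

```text
{'ee_pos': array([ 0.449, -0.108,  0.169]), 'force': array([-6.416, -2.74 ,  5.305]), 'torque': array([-0.185,  0.596,  0.015])}
```

View pics/c2.png

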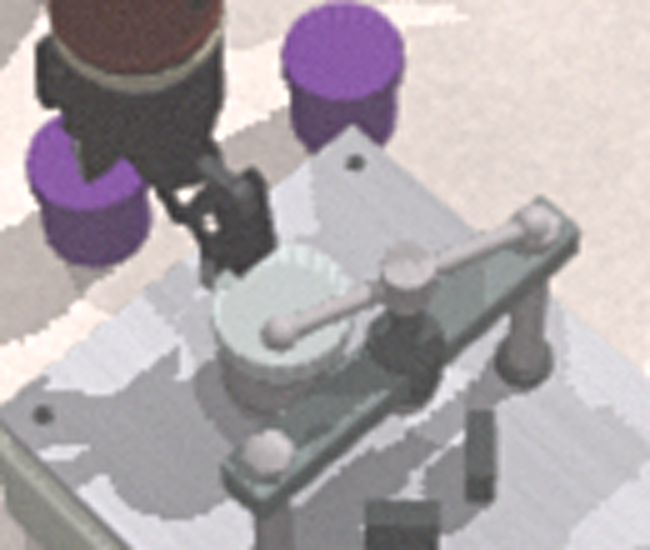

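```bash
python3 - <<'E'
from h import *
for z in(.196,.198,.2): print(np.round(px2z("scene",245+285/5,205+307/5,z)*1e3,1))
# gradient help: refit lid as bright region ellipse
E
```

```text
[540.9 -80.  196. ]
[542.  -80.5 198. ]
[543.1 -81.  200. ]
```

Call:
{"method": "step_arm", "body": {"deltas": [{"offset": [-6,-2,0],"roll": 0,"claw": 1},{"offset": [0,0,8],"roll": 0,"claw": 1},{"offset": [3,1,0],"roll": 0,"claw": 1},{"offset": [3,1,0],"roll": 0,"claw": 1},{"offset": [0,0,0],"roll": 0,"claw": 1}]}}

```text
clock: 9.3
ee_pos: [0.4497, -0.1079, 0.1767]
orientation: [0.568, 0.42, 0.568, -0.421]
force: [-3.8, -1.6, 2.7]
width: 0.0855
```

Call:
{"method": "step_arm", "body": {"deltas": [{"offset": [-6,-2,0],"roll": 0,"claw": 1},{"offset": [0,0,7],"roll": 0,"claw": 1},{"offset": [3,1,0],"roll": 0,"claw": 1},{"offset": [4,1.5,0],"roll": 0,"claw": 1},{"offset": [3,1,0],"roll": 0,"claw": 1}]}}

```text
clock: 9.8
ee_pos: [0.4536, -0.1066, 0.1839]
orientation: [0.568, 0.42, 0.568, -0.421]
force: [-7.5, -2.2, 5.7]
width: 0.0852
```

```bash
python3 - <<'E'
from h import *
s=sensors.get_obs(); print({k:np.round(v,3) for k,v in s.items() if k in("ee_pos","force","torque")})
a=save("scene","s3.png")
s=a[205:315,245:375,::-1]
cv2.imwrite("pics/c3.png",np.clip(cv2.resize(s,(650,550),interpolation=cv2.INTER_CUBIC).astype(float)*1.7,0,255).astype(np.uint8))
E
```

```text
{'ee_pos': array([ 0.454, -0.107,  0.184]), 'force': array([-7.468, -2.163,  5.678]), 'torque': array([-0.263,  0.695, -0.027])}
```

View pics/c3.png

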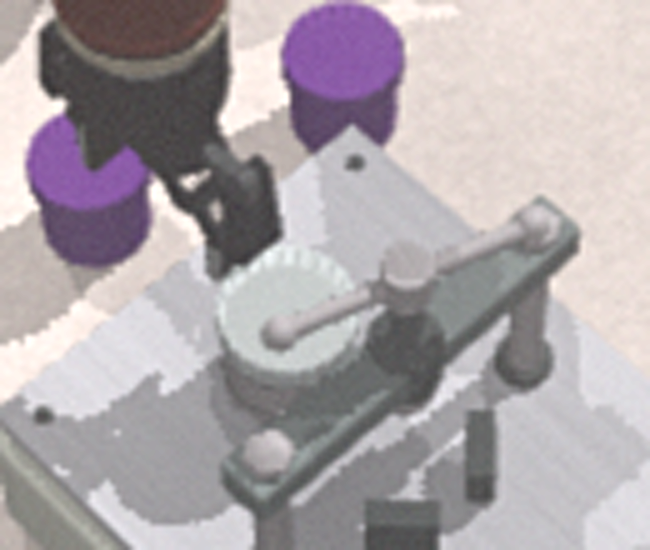

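Call:
{"method": "step_arm", "body": {"deltas": [{"offset": [5,2,0],"roll": 0,"claw": 1},{"offset": [5,2,0],"roll": 0,"claw": 1},{"offset": [5,2,0],"roll": 0,"claw": 1},{"offset": [5,2,0],"roll": 0,"claw": 1},{"offset": [5,2,0],"roll": 0,"claw": 1}]}}

```text
clock: 10.35
ee_pos: [0.4787, -0.0966, 0.184]
orientation: [0.568, 0.42, 0.568, -0.421]
force: [-6.8, -3.7, 6.3]
width: 0.0855
```

Call:
{"method": "step_arm", "body": {"deltas": [{"offset": [5,2,0],"roll": 0,"claw": 1},{"offset": [5,2,0],"roll": 0,"claw": 1},{"offset": [5,2,0],"roll": 0,"claw": 1},{"offset": [5,2,0],"roll": 0,"claw": 1},{"offset": [2,0.8,0],"roll": 0,"claw": 1}]}}

```text
clock: 10.85
ee_pos: [0.5008, -0.0877, 0.184]
orientation: [0.568, 0.42, 0.568, -0.421]
force: [-8.1, -2.5, 8.3]
width: 0.0855
```

```bash
python3 - <<'E'
from h import *
s=sensors.get_obs(); print({k:np.round(v,3) for k,v in s.items() if k in("ee_pos","force","torque")})
a=save("scene","s4.png")
s=a[205:315,245:375,::-1]
cv2.imwrite("pics/c4.png",np.clip(cv2.resize(s,(650,550),interpolation=cv2.INTER_CUBIC).astype(float)*1.7,0,255).astype(np.uint8))
E
```

```text
{'ee_pos': array([ 0.501, -0.088,  0.184]), 'force': array([-8.099, -2.497,  8.265]), 'torque': array([-0.277,  0.685, -0.001])}
```

View pics/c4.png

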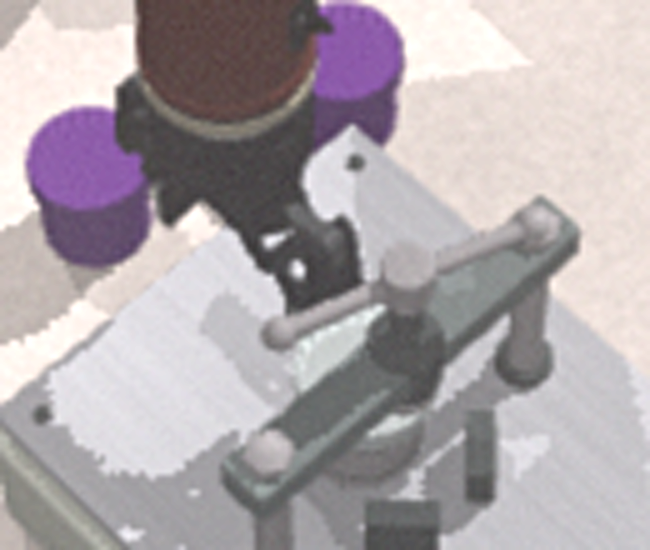

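Jar now runs under the crossbar, still upright. The bulging knuckle at (340,240) stays clear of the bar, and about 20 mm remains.

Call:
{"method": "step_arm", "body": {"deltas": [{"offset": [3,1,0],"roll": 0,"claw": 1},{"offset": [3,1,0],"roll": 0,"claw": 1},{"offset": [3,1,0],"roll": 0,"claw": 1},{"offset": [3,1,0],"roll": 0,"claw": 1},{"offset": [2,0.6,0],"roll": 0,"claw": 1}]}}

```text
clock: 11.4
ee_pos: [0.5145, -0.0832, 0.1839]
orientation: [0.568, 0.42, 0.568, -0.421]
force: [-8.3, -3.1, 7.0]
width: 0.0849
```

Call:
{"method": "step_arm", "body": {"deltas": [{"offset": [1,0.3,0],"roll": 0,"claw": 1},{"offset": [1,0.3,0],"roll": 0,"claw": 1},{"offset": [1,0.3,0],"roll": 0,"claw": 1},{"offset": [0,0,0],"roll": 0,"claw": 1}]}}

```text
clock: 11.8
ee_pos: [0.5175, -0.0822, 0.1839]
orientation: [0.568, 0.42, 0.568, -0.421]
force: [-6.6, -1.7, 5.3]
width: 0.0852
```

Call:
{"method": "step_arm", "body": {"deltas": [{"offset": [1,0.3,0],"roll": 0,"claw": 1},{"offset": [1,0.3,0],"roll": 0,"claw": 1},{"offset": [1,0.3,0],"roll": 0,"claw": 1},{"offset": [0,0,0],"roll": 0,"claw": 1}]}}

```text
clock: 12.2
ee_pos: [0.5206, -0.0815, 0.1843]
orientation: [0.568, 0.42, 0.568, -0.421]
force: [-8.1, -1.4, 8.1]
width: 0.0856
```

Call:
{"method": "step_arm", "body": {"deltas": [{"offset": [1,0.3,0],"roll": 0,"claw": 1},{"offset": [1,0.3,0],"roll": 0,"claw": 1},{"offset": [0,0,0],"roll": 0,"claw": 1}]}}

```text
clock: 12.5
ee_pos: [0.5227, -0.081, 0.1846]
orientation: [0.568, 0.42, 0.568, -0.421]
force: [-8.8, -2.4, 9.4]
width: 0.0851
```

Call:
{"method": "step_arm", "body": {"deltas": [{"offset": [-5,-1.5,0],"roll": 0,"claw": 1},{"offset": [-10,-3,0],"roll": 0,"claw": 1},{"offset": [-25,-8,0],"roll": 0,"claw": 1},{"offset": [-30,-9,0],"roll": 0,"claw": 1},{"offset": [0,0,0],"roll": 0,"claw": 1}]}}

```text
clock: 13.0
ee_pos: [0.4496, -0.102, 0.1823]
orientation: [0.567, 0.421, 0.569, -0.421]
force: [0.8, 0.4, -0.9]
width: 0.0855
```

```bash
python3 - <<'E'
from h import *
s=sensors.get_obs(); print({k:np.round(v,3) for k,v in s.items() if k in("ee_pos","force","torque")})
a=np.mean([eyes.grab_frame("scene").astype(float) for _ in range(4)],0)
b=np.mean([eyes.grab_frame("top").astype(float) for _ in range(4)],0)
np.savez("pics/f5.npz",a=a,b=b)
s=a[235:315,290:355,::-1]; t=b[175:235,295:380,::-1]
o=np.zeros((492,800,3));o[:,:400]=cv2.resize(s,(400,492),interpolation=cv2.INTER_CUBIC);o[:282,400:]=cv2.resize(t,(400,282),interpolation=cv2.INTER_CUBIC)
cv2.imwrite("pics/c5.png",np.clip(o*1.8,0,255).astype(np.uint8))
# predicted outlines if home
c=np.array([.610,-.0545])
for n,r,z in(("lidtop",.035,.197),("lidbot",.035,.175),("base",.031,.125)):
    P=[proj("scene",[c[0]+r*np.cos(t),c[1]+r*np.sin(t),z]) for t in np.radians(range(0,360,45))]
    print(n,[(round((p[0]-290)*6.154),round((p[1]-235)*6.15)) for p in P])
E
```

```text
{'ee_pos': array([ 0.45 , -0.102,  0.182]), 'force': array([ 0.795,  0.404, -0.854]), 'torque': array([-0.016, -0.023,  0.026])}
lidtop [(260, 375), (304, 326), (296, 265), (242, 227), (173, 232), (128, 279), (135, 341), (189, 381)]
lidbot [(259, 401), (302, 354), (294, 293), (241, 255), (173, 260), (129, 307), (135, 368), (189, 407)]
base [(251, 451), (289, 410), (282, 357), (236, 324), (177, 329), (139, 369), (145, 422), (191, 457)]
```

View pics/c5.png

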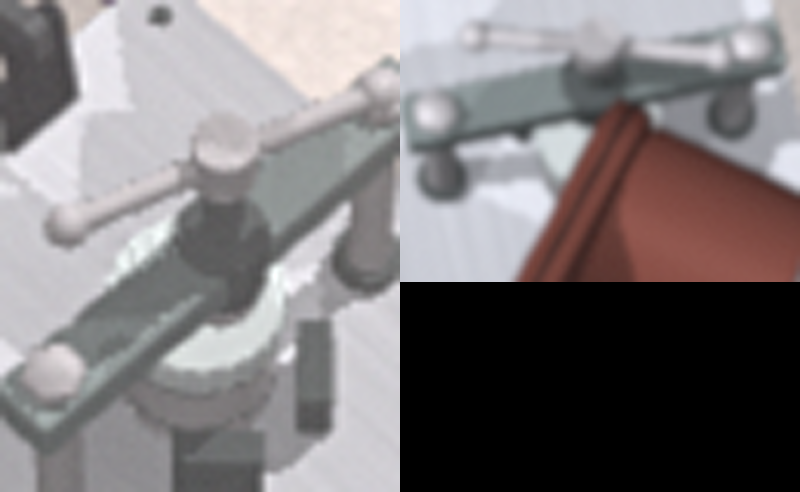

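```bash
python3 - <<'E'
from h import *
f=np.load("pics/f5.npz");a=f["a"]
s=np.clip(cv2.resize(a[235:315,290:390,::-1],(800,640),interpolation=cv2.INTER_CUBIC)*1.8,0,255).astype(np.uint8)
c=np.array([.610,-.0545]);y=np.radians(15.5);R=np.array([[np.cos(y),-np.sin(y)],[np.sin(y),np.cos(y)]])
def w(mx,my,z): q=c+R@np.array([mx,my])/1e3; return proj("scene",[*q,z])
obsL=np.array([352.7,250.2]);obsR=np.array([298.7,295.7])
eL=obsL-w(0,85,.261);eR=obsR-w(0,-85,.261);print("nut resid px",eL,eR)
b=(eL+eR)/2
def px(p): p=p+b; return ((p[0]-290)*8,(p[1]-235)*8)
def poly(P,col): cv2.polylines(s,[np.int32([px(p) for p in P])],True,col,1)
for r,z,col in((35,.197,(0,0,255)),(35,.175,(0,0,255)),(31,.125,(255,0,0))):
    poly([w(r*np.cos(t),r*np.sin(t),z) for t in np.radians(range(0,360,10))],col)
for sg in(1,-1):
    n=np.array([1,sg])/2**.5;t=np.array([-sg,1])/2**.5
    for z in(.125,.153): 
        poly([w(*(n*31+t*k),z) for k in(-18,18)],(0,255,255))
for z in(.226,.25): poly([w(x,yy,z) for x,yy in((-14,-103),(14,-103),(14,103),(-14,103))],(0,255,0))
cv2.imwrite("pics/c6.png",s[:600])
E
```

```text
nut resid px [0.77697914 1.60073193] [1.08523582 2.16793644]
```

View pics/c6.png

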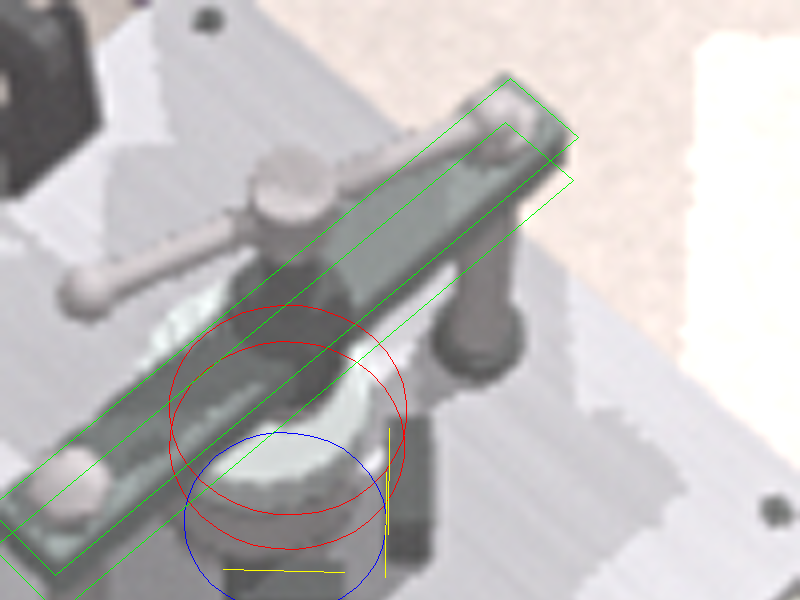

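The overlay puts the jar about 5–10 mm short of the blocks: its right edge is near x=368, against 388 for the block face. That agrees with there having been no rise in push force. I push again with the tool a little lower and watch for the force to rise.

Call:
{"method": "step_arm", "body": {"deltas": [{"offset": [33,9.5,-6],"roll": 0,"claw": 1},{"offset": [31,9,0],"roll": 0,"claw": 1},{"offset": [4,1.2,0],"roll": 0,"claw": 1},{"offset": [3,1,0],"roll": 0,"claw": 1},{"offset": [0,0,0],"roll": 0,"claw": 1}]}}

```text
clock: 13.9
ee_pos: [0.5227, -0.0812, 0.1768]
orientation: [0.568, 0.42, 0.569, -0.421]
force: [-1.8, -1.0, -1.2]
width: 0.0856
```

Call:
{"method": "step_arm", "body": {"deltas": [{"offset": [1,0.3,0],"roll": 0,"claw": 1},{"offset": [1,0.3,0],"roll": 0,"claw": 1},{"offset": [1,0.3,0],"roll": 0,"claw": 1},{"offset": [0,0,0],"roll": 0,"claw": 1}]}}

```text
clock: 14.3
ee_pos: [0.5248, -0.0815, 0.1778]
orientation: [0.568, 0.42, 0.569, -0.422]
force: [-10.4, -4.3, 7.0]
width: 0.0856
```

```bash
cat >> h.py <<'E'
def st():
    s=sensors.get_obs(); F=s["force"];t=s["torque"];y=np.radians(17);d=np.array([np.cos(y),np.sin(y),0]);n=np.array([-d[1],d[0],0])
    print("t",s["clock"],"ee",np.round(s["ee_pos"]*1e3,1),"F",np.round(F,1),"tq",np.round(t,3),"Fd",round(F@d,1),"Fn",round(F@n,1),"tn",round(t@n,3))
    return s
E
python3 -c "
from h import *
st()"
```

```text
t 14.3 ee [524.8 -81.5 177.8] F [-10.4  -4.3   7. ] tq [-0.484  1.074 -0.06 ] Fd -11.2 Fn -1.1 tn 1.168
```

Call:
{"method": "step_arm", "body": {"deltas": [{"offset": [1,0.3,0],"roll": 0,"claw": 1},{"offset": [1,0.3,0],"roll": 0,"claw": 1},{"offset": [0,0,0],"roll": 0,"claw": 1}]}}

```text
clock: 14.6
ee_pos: [0.5249, -0.0816, 0.1779]
orientation: [0.566, 0.419, 0.57, -0.423]
force: [-21.0, -7.5, 12.5]
width: 0.0857
```

```bash
python3 -c "
from h import *
st()"
```

```text
t 14.6 ee [524.9 -81.6 177.9] F [-21.   -7.5  12.5] tq [-0.807  2.155 -0.101] Fd -22.3 Fn -1.1 tn 2.296
```

Call:
{"method": "step_arm", "body": {"deltas": [{"offset": [-4,-1.2,0],"roll": 0,"claw": 1},{"offset": [-10,-3,3],"roll": 0,"claw": 1},{"offset": [-30,-9,3],"roll": 0,"claw": 1},{"offset": [-33,-9,0],"roll": 0,"claw": 1},{"offset": [0,0,0],"roll": 0,"claw": 1}]}}

```text
clock: 15.1
ee_pos: [0.4484, -0.1021, 0.1829]
orientation: [0.568, 0.421, 0.568, -0.421]
force: [0.2, 0.5, 0.2]
width: 0.0853
```

```bash
python3 - <<'E'
from h import *
st()
a0=np.load("pics/f5.npz")["a"]
a=np.mean([eyes.grab_frame("scene").astype(float) for _ in range(4)],0); np.savez("pics/f7.npz",a=a)
for n,A in(("old",a0),("new",a)):
    g=A.mean(2)
    print(n,"row285 u328..342",g[284:287,328:343].mean(0).round(0)); print(n,"col323-326 v290..308",g[288:308,322:326].mean(1).round(0))
s=np.clip(cv2.resize(a[235:315,290:390,::-1],(800,640),interpolation=cv2.INTER_CUBIC)*1.8,0,255).astype(np.uint8)
c=np.array([.610,-.0545]);y=np.radians(15.5);R=np.array([[np.cos(y),-np.sin(y)],[np.sin(y),np.cos(y)]])
def w(mx,my,z): q=c+R@np.array([mx,my])/1e3; return proj("scene",[*q,z])
b=np.array([.9,-.4])
def px(p): p=p+b; return ((p[0]-290)*8,(p[1]-235)*8)
def poly(P,col): cv2.polylines(s,[np.int32([px(p) for p in P])],True,col,1)
for r,z,col in((35,.197,(0,0,255)),(35,.175,(0,0,255)),(31,.125,(255,0,0))):
    poly([w(r*np.cos(t),r*np.sin(t),z) for t in np.radians(range(0,360,10))],col)
for sg in(1,-1):
    n=np.array([1,sg])/2**.5;t=np.array([-sg,1])/2**.5
    poly([w(*(n*31+t*k),.153) for k in(-18,18)],(0,255,255)); poly([w(*(n*41+t*k),.153) for k in(-18,18)],(0,255,255))
o=np.hstack([s[150:640,100:500],np.clip(cv2.resize(a[254:315,302:353,::-1],(400,490),interpolation=cv2.INTER_CUBIC)*1.8,0,255).astype(np.uint8)])
cv2.imwrite("pics/c7.png",o)
E
```

```text
t 15.1 ee [ 448.4 -102.1  182.9] F [0.2 0.5 0.2] tq [ 0.028 -0.033 -0.036] Fd 0.4 Fn 0.4 tn -0.04
old row285 u328..342 [ 56.  62.  81. 104. 122. 122. 123. 121.  96.  96.  97.  98.  99.  97.
  86.]
old col323-326 v290..308 [106. 121. 122. 120. 120. 121. 119.  92.  80.  78.  72.  65.  69.  69.
  69.  69.  61.  54.  56.  59.]
new row285 u328..342 [ 56.  63.  81. 105. 122. 122. 121. 120. 120. 121. 122. 116.  98.  96.
  84.]
new col323-326 v290..308 [107. 121. 121. 121. 120. 120. 121. 122. 118.  89.  79.  80.  71.  66.
  70.  71.  66.  52.  50.  51.]
```

View pics/c7.png

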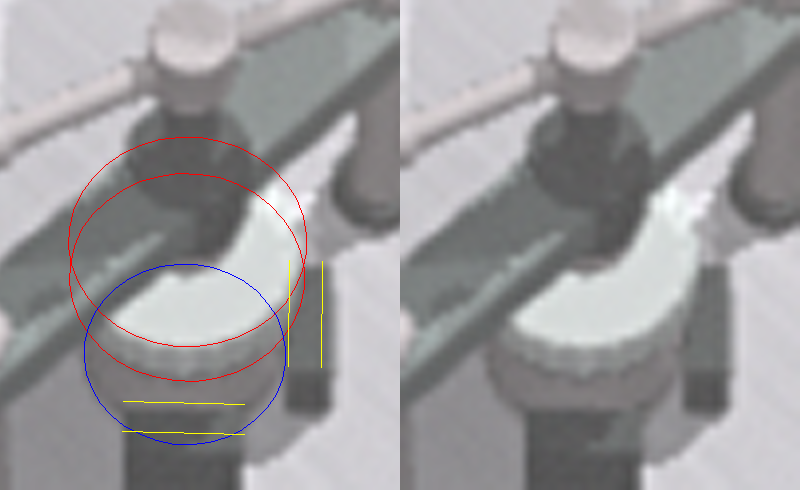

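Compared with the earlier frame, the lid moved 3.5 px right and 1.9 px down, and it now overhangs the block as predicted. The 22 N stall says it is blocked. It came in from the right, though, so it may be jammed on the right block alone. I push once more with a component to the left and compare.

Call:
{"method": "step_arm", "body": {"deltas": [{"offset": [20,-1,-5],"roll": 0.1,"claw": 1},{"offset": [30,-1,-5],"roll": 0.11,"claw": 1},{"offset": [22,0,0],"roll": 0,"claw": 1},{"offset": [5,3,0],"roll": 0,"claw": 1},{"offset": [0,0,0],"roll": 0,"claw": 1}]}}

```text
clock: 15.8
ee_pos: [0.5291, -0.1005, 0.173]
orientation: [0.609, 0.358, 0.61, -0.359]
force: [-0.7, -1.7, -1.3]
width: 0.0849
```

Call:
{"method": "step_arm", "body": {"deltas": [{"offset": [1.5,1,0],"roll": 0,"claw": 1},{"offset": [1.5,1,0],"roll": 0,"claw": 1},{"offset": [1.5,1,0],"roll": 0,"claw": 1},{"offset": [0,0,0],"roll": 0,"claw": 1}]}}

```text
clock: 16.2
ee_pos: [0.5304, -0.0995, 0.174]
orientation: [0.608, 0.357, 0.61, -0.361]
force: [-13.8, -8.3, 8.5]
width: 0.0854
```

```bash
python3 -c "
from h import *
st()"
```

```text
t 16.2 ee [530.4 -99.5 174. ] F [-13.8  -8.3   8.5] tq [-0.714  1.407 -0.083] Fd -15.6 Fn -3.9 tn 1.554
```

Call:
{"method": "step_arm", "body": {"deltas": [{"offset": [0,1.5,0],"roll": 0,"claw": 1},{"offset": [0,1.5,0],"roll": 0,"claw": 1},{"offset": [0,1.5,0],"roll": 0,"claw": 1},{"offset": [0,0,0],"roll": 0,"claw": 1}]}}

```text
clock: 16.6
ee_pos: [0.5296, -0.0976, 0.1744]
orientation: [0.608, 0.356, 0.61, -0.363]
force: [-20.5, -16.7, 11.4]
width: 0.0853
```

```bash
python3 -c "
from h import *
st()
a=np.mean([eyes.grab_frame('scene').astype(float) for _ in range(4)],0); np.savez('pics/f8.npz',a=a)
g=a.mean(2); print(g[284:287,328:343].mean(0).round(0),g[288:308,322:326].mean(1).round(0))
"
```

```text
t 16.6 ee [529.6 -97.6 174.4] F [-20.5 -16.7  11.4] tq [-2.103  2.107 -0.252] Fd -24.5 Fn -10.0 tn 2.63
[ 57.  63.  82. 107. 125. 126. 124. 123. 124. 124. 125. 126. 113.  88.
  84.] [109. 125. 125. 124. 123. 124. 124. 125. 108.  86.  80.  80.  67.  69.
  71.  72.  67.  53.  50.  52.]
```

Call:
{"method": "step_arm", "body": {"deltas": [{"offset": [-8,-4,0],"roll": 0,"claw": 1},{"offset": [-9,2,0],"roll": -0.1,"claw": 1},{"offset": [0,10,0],"roll": -0.11,"claw": 1},{"offset": [0,8,0],"roll": 0,"claw": 1},{"offset": [0,0,0],"roll": 0,"claw": 1}]}}

```text
clock: 17.3
ee_pos: [0.516, -0.0763, 0.1736]
orientation: [0.569, 0.42, 0.569, -0.419]
force: [-0.2, 0.7, -0.0]
width: 0.0855
```

Call:
{"method": "step_arm", "body": {"deltas": [{"offset": [3,0.3,0],"roll": 0,"claw": 1},{"offset": [2,0.2,0],"roll": 0,"claw": 1},{"offset": [2,0.2,0],"roll": 0,"claw": 1},{"offset": [1.5,0,0],"roll": 0,"claw": 1},{"offset": [0,0,0],"roll": 0,"claw": 1}]}}

```text
clock: 17.8
ee_pos: [0.5236, -0.0791, 0.1744]
orientation: [0.568, 0.419, 0.568, -0.423]
force: [-13.8, -8.5, 11.1]
width: 0.0857
```

```bash
python3 -c "
from h import *
st()"
```

```text
t 17.8 ee [523.6 -79.1 174.4] F [-13.8  -8.5  11.1] tq [-0.995  1.281 -0.252] Fd -15.7 Fn -4.1 tn 1.516
```

Call:
{"method": "step_arm", "body": {"deltas": [{"offset": [-4,-1.2,0],"roll": 0,"claw": 1},{"offset": [-10,-3,3],"roll": 0,"claw": 1},{"offset": [-30,-11,3],"roll": 0,"claw": 1},{"offset": [-33,-11,0],"roll": 0,"claw": 1},{"offset": [0,0,0],"roll": 0,"claw": 1}]}}

```text
clock: 18.3
ee_pos: [0.4444, -0.1032, 0.1787]
orientation: [0.567, 0.421, 0.569, -0.421]
force: [0.9, -0.5, -0.2]
width: 0.0853
```

```bash
python3 - <<'E'
from h import *
st()
a=np.mean([eyes.grab_frame('scene').astype(float) for _ in range(4)],0); np.savez('pics/f9.npz',a=a)
for n in("f7","f8","f9"):
    g=np.load(f"pics/{n}.npz")["a"].mean(2); print(n,g[284:287,334:343].mean(0).round(0),g[293:303,322:326].mean(1).round(0))
# sub-pixel shift of lid patches vs f7, by matching
f7=np.load("pics/f7.npz")["a"].mean(2).astype(np.float32)
def sh(A,B,v0,v1,u0,u1):
    w=cv2.createHanningWindow((u1-u0,v1-v0),cv2.CV_32F); return np.round(cv2.phaseCorrelate(A[v0:v1,u0:u1].copy(),B[v0:v1,u0:u1].copy(),w)[0],2)
for n in("f8","f9"):
    g=np.load(f"pics/{n}.npz")["a"].mean(2).astype(np.float32); print(n,"jar",sh(f7,g,280,302,312,345),"block",sh(f7,g,300,316,310,340),"col",sh(f7,g,255,285,340,365))
E
```

```text
t 18.3 ee [ 444.4 -103.2  178.7] F [ 0.9 -0.5 -0.2] tq [-0.009 -0.045 -0.022] Fd 0.7 Fn -0.7 tn -0.041
f7 [121. 120. 120. 121. 122. 116.  98.  96.  84.] [120. 121. 122. 118.  89.  79.  80.  71.  66.  70.]
f8 [124. 123. 124. 124. 125. 126. 113.  88.  84.] [124. 124. 125. 108.  86.  80.  80.  67.  69.  71.]
f9 [120. 121. 120. 121. 124. 119. 100.  83.  83.] [120. 120. 121. 121. 103.  83.  79.  78.  64.  68.]
f8 jar [ 0.13 -0.17] block [-0.08 -0.  ] col [0.52 0.05]
f9 jar [0.2  0.19] block [0.02 0.17] col [ 0.53 -0.04]
```

Call:
{"method": "step_arm", "body": {"deltas": [{"offset": [36,10,-4],"roll": 0,"claw": 1},{"offset": [36,11,0],"roll": 0,"claw": 1},{"offset": [5,1.5,0],"roll": 0,"claw": 1},{"offset": [3,1,0],"roll": 0,"claw": 1},{"offset": [1,0.3,0],"roll": 0,"claw": 1}]}}

```text
clock: 19.0
ee_pos: [0.5248, -0.0806, 0.1756]
orientation: [0.566, 0.417, 0.572, -0.424]
force: [-35.0, -9.2, 21.6]
width: 0.0857
```

Call:
{"method": "step_arm", "body": {"deltas": [{"offset": [0.5,2,0],"roll": 0,"claw": 1},{"offset": [0,2,0],"roll": 0,"claw": 1},{"offset": [0.5,-2,0],"roll": 0,"claw": 1},{"offset": [0,-2,0],"roll": 0,"claw": 1},{"offset": [0,0,0],"roll": 0,"claw": 1}]}}

```text
clock: 19.5
ee_pos: [0.5247, -0.0807, 0.1755]
orientation: [0.565, 0.417, 0.572, -0.424]
force: [-32.7, -7.7, 19.4]
width: 0.0854
```

```bash
python3 -c "
from h import *
st()"
```

```text
t 19.5 ee [524.7 -80.7 175.5] F [-32.7  -7.7  19.4] tq [-0.709  3.411  0.027] Fd -33.5 Fn 2.2 tn 3.469
```

Call:
{"method": "step_arm", "body": {"deltas": [{"offset": [-3,-1,0],"roll": 0,"claw": 1},{"offset": [-10,-3,0],"roll": 0,"claw": 1},{"offset": [-30,-9,3],"roll": 0,"claw": 1},{"offset": [-40,-12,10],"roll": 0,"claw": 1},{"offset": [0,0,40],"roll": 0.05,"claw": 0.5}]}}

```text
clock: 20.0
ee_pos: [0.4381, -0.1018, 0.2204]
orientation: [0.572, 0.405, 0.585, -0.408]
force: [1.3, -0.6, -0.6]
width: 0.0732
```

```bash
python3 - <<'E'
from h import *
st()
a=np.mean([eyes.grab_frame('scene').astype(float) for _ in range(4)],0); np.savez('pics/f10.npz',a=a)
for n in("f9","f10"):
    g=np.load(f"pics/{n}.npz")["a"].mean(2); print(n,g[284:287,334:343].mean(0).round(0),g[293:303,322:326].mean(1).round(0))
E
```

```text
t 20.0 ee [ 438.1 -101.8  220.4] F [ 1.3 -0.6 -0.6] tq [ 0.038 -0.047  0.001] Fd 1.0 Fn -1.0 tn -0.056
f9 [120. 121. 120. 121. 124. 119. 100.  83.  83.] [120. 120. 121. 121. 103.  83.  79.  78.  64.  68.]
f10 [120. 120. 120. 121. 124. 117.  98.  97.  97.] [120. 120. 121. 121. 103.  82.  78.  78.  64.  68.]
```

Call:
{"method": "step_arm", "body": {"deltas": [{"offset": [0,0,48],"roll": 0.12,"claw": 0},{"offset": [0,0,48],"roll": 0.12,"claw": 0},{"offset": [30,3,30],"roll": 0.12,"claw": 0},{"offset": [47,3,0],"roll": 0.12,"claw": 0},{"offset": [47,3,0],"roll": 0.12,"claw": 0}]}}

```text
clock: 20.7
ee_pos: [0.5732, -0.0948, 0.3556]
orientation: [0.675, 0.216, 0.672, -0.216]
force: [-0.3, -0.1, 0.6]
width: 0.0002
```

Call:
{"method": "step_arm", "body": {"deltas": [{"offset": [29,1,0],"roll": 0,"claw": 0},{"offset": [29,1,0],"roll": 0,"claw": 0},{"offset": [0,0,-30],"roll": 0,"claw": 0},{"offset": [0,0,-26],"roll": 0,"claw": 0},{"offset": [0,0,0],"roll": 0,"claw": 0}]}}

```text
clock: 21.2
ee_pos: [0.627, -0.0919, 0.2916]
orientation: [0.669, 0.217, 0.677, -0.217]
force: [0.5, 0.7, -0.6]
width: -0.0001
```

```bash
cat >> h.py <<'E'
C=np.array([.610,-.0545])
def ang():
    s=sensors.get_obs();r=s["ee_pos"][:2]-C;F=s["force"]
    print("ee",np.round(s["ee_pos"]*1e3,1),"polar",round(np.degrees(np.arctan2(r[1],r[0]))%360,1),"r",round(np.hypot(*r)*1e3,1),"F",np.round(F,1),"M about axis (TCP F)",round(r[0]*F[1]-r[1]*F[0],3),"tqz",np.round(s["torque"][2],3))
E
python3 - <<'E'
from h import *
ang()
# path cw from 299 deg, r 40, 30-deg rows
p=np.array([631,-93.]);prev=p
for k,t in enumerate(range(270,-91,-30)):
    q=np.array([610,-54.5])+40*np.array([np.cos(np.radians(t)),np.sin(np.radians(t))]);print(t,np.round(q-prev,0),end="; ");prev=prev+np.round(q-prev,0)
E
```

```text
ee [627.  -91.9 291.6] polar 294.5 r 41.1 F [ 0.5  0.7 -0.6] M about axis (TCP F) 0.031 tqz 0.016
270 [-21.  -2.]; 240 [-20.   6.]; 210 [-15.  14.]; 180 [-5. 21.]; 150 [ 5. 20.]; 120 [15. 14.]; 90 [20.  6.]; 60 [20. -6.]; 30 [ 15. -14.]; 0 [  5. -20.]; -30 [ -5. -20.]; -60 [-15. -15.]; -90 [-20.  -6.];
```

Jar unchanged after the 35 N push (same lid edges), so it is home. Now I turn the handle clockwise, coarse at first.

Call:
{"method": "step_arm", "body": {"deltas": [{"offset": [-17,-2.5,3],"roll": 0,"claw": 0},{"offset": [-20,6,0],"roll": 0,"claw": 0},{"offset": [-15,14,0],"roll": 0,"claw": 0},{"offset": [-5,21,0],"roll": 0,"claw": 0},{"offset": [5,20,0],"roll": 0,"claw": 0}]}}

```text
clock: 21.7
ee_pos: [0.5764, -0.035, 0.303]
orientation: [0.673, 0.217, 0.672, -0.218]
force: [0.1, -1.1, -0.2]
width: 0.0003
```

```bash
python3 -c "
from h import *
ang()"
```

```text
ee [576.4 -35.  303. ] polar 149.8 r 38.9 F [ 0.1 -1.1 -0.2] M about axis (TCP F) 0.036 tqz -0.003
```

Call:
{"method": "step_arm", "body": {"deltas": [{"offset": [14,14,-4],"roll": 0,"claw": 0},{"offset": [20,6,0],"roll": 0,"claw": 0},{"offset": [20,-6,0],"roll": 0,"claw": 0},{"offset": [15,-14,0],"roll": 0,"claw": 0},{"offset": [5,-20,0],"roll": 0,"claw": 0}]}}

```text
clock: 22.2
ee_pos: [0.6518, -0.0535, 0.2978]
orientation: [0.673, 0.217, 0.673, -0.216]
force: [0.5, 2.7, 0.3]
width: -0.0002
```

```bash
python3 -c "
from h import *
ang()"
```

```text
ee [651.8 -53.5 297.8] polar 1.4 r 41.8 F [0.5 2.7 0.3] M about axis (TCP F) 0.113 tqz 0.016
```

Call:
{"method": "step_arm", "body": {"deltas": [{"offset": [-0.5,-4.5,0],"roll": 0,"claw": 0},{"offset": [-1,-4.5,0],"roll": 0,"claw": 0},{"offset": [-2,-4.5,0],"roll": 0,"claw": 0},{"offset": [0,0,0],"roll": 0,"claw": 0}]}}

```text
clock: 22.6
ee_pos: [0.6466, -0.0687, 0.2978]
orientation: [0.673, 0.217, 0.673, -0.218]
force: [0.4, -0.3, 0.6]
width: 0.0
```

```bash
python3 -c "
from h import *
ang()"
```

```text
ee [646.6 -68.7 297.8] polar 338.8 r 39.2 F [ 0.4 -0.3  0.6] M about axis (TCP F) -0.004 tqz 0.004
```

Call:
{"method": "step_arm", "body": {"deltas": [{"offset": [-1,-3,0],"roll": 0,"claw": 0},{"offset": [-1.5,-3,0],"roll": 0,"claw": 0},{"offset": [-2,-3,0],"roll": 0,"claw": 0},{"offset": [0,0,0],"roll": 0,"claw": 0}]}}

```text
clock: 23.0
ee_pos: [0.6424, -0.0776, 0.2976]
orientation: [0.673, 0.217, 0.673, -0.218]
force: [0.2, 1.1, 0.4]
width: 0.0001
```

Call:
{"method": "step_arm", "body": {"deltas": [{"offset": [-2,-2.5,0],"roll": 0,"claw": 0},{"offset": [-2,-2.5,0],"roll": 0,"claw": 0},{"offset": [-2.5,-2.5,0],"roll": 0,"claw": 0},{"offset": [0,0,0],"roll": 0,"claw": 0}]}}

```text
clock: 23.4
ee_pos: [0.6358, -0.0852, 0.2974]
orientation: [0.673, 0.217, 0.673, -0.218]
force: [0.4, 0.2, -0.8]
width: -0.0001
```

Call:
{"method": "step_arm", "body": {"deltas": [{"offset": [-2.5,-2,0],"roll": 0,"claw": 0},{"offset": [-2.5,-1.5,0],"roll": 0,"claw": 0},{"offset": [-2.5,-1.5,0],"roll": 0,"claw": 0},{"offset": [0,0,0],"roll": 0,"claw": 0}]}}

```text
clock: 23.8
ee_pos: [0.6283, -0.09, 0.2975]
orientation: [0.673, 0.217, 0.673, -0.218]
force: [-0.1, 0.4, -0.6]
width: 0.0001
```

```bash
python3 - <<'E'
from h import *
ang()
a=eyes.grab_frame("scene").astype(float);b=eyes.grab_frame("top").astype(float)
o=np.hstack([cv2.resize(a[225:315,285:375,::-1],(400,400),interpolation=cv2.INTER_CUBIC),cv2.resize(b[140:230,285:375,::-1],(400,400),interpolation=cv2.INTER_CUBIC)])
cv2.imwrite("pics/c8.png",np.clip(o*1.8,0,255).astype(np.uint8))
E
```

```text
ee [628.3 -90.  297.5] polar 297.3 r 39.9 F [-0.1  0.4 -0.6] M about axis (TCP F) 0.002 tqz 0.036
```

Call:
{"method": "step_arm", "body": {"deltas": [{"offset": [-2.5,-1.3,0],"roll": 0,"claw": 0},{"offset": [-2.5,-1,0],"roll": 0,"claw": 0},{"offset": [-2.5,-0.8,0],"roll": 0,"claw": 0}]}}

```text
clock: 24.2
ee_pos: [0.6211, -0.0927, 0.2974]
orientation: [0.673, 0.217, 0.673, -0.217]
force: [1.7, 0.1, 0.1]
width: 0.0
```

```bash
python3 -c "
from h import *
ang()"
```

```text
ee [621.1 -92.7 297.4] polar 286.1 r 39.8 F [1.7 0.1 0.1] M about axis (TCP F) 0.067 tqz -0.042
```

Call:
{"method": "step_arm", "body": {"deltas": [{"offset": [-2.5,-0.8,0],"roll": 0,"claw": 0},{"offset": [-2.5,-0.5,0],"roll": 0,"claw": 0},{"offset": [-2.5,-0.3,0],"roll": 0,"claw": 0}]}}

```text
clock: 24.5
ee_pos: [0.6135, -0.0944, 0.2975]
orientation: [0.673, 0.217, 0.673, -0.217]
force: [2.9, 0.8, -0.7]
width: 0.0001
```

Call:
{"method": "step_arm", "body": {"deltas": [{"offset": [-2.5,0,0],"roll": 0,"claw": 0},{"offset": [-2.5,0.2,0],"roll": 0,"claw": 0},{"offset": [-2.5,0.4,0],"roll": 0,"claw": 0}]}}

```text
clock: 24.8
ee_pos: [0.606, -0.0938, 0.2975]
orientation: [0.673, 0.217, 0.673, -0.217]
force: [1.9, -0.7, -0.4]
width: -0.0002
```

Call:
{"method": "step_arm", "body": {"deltas": [{"offset": [-2.5,0.3,0],"roll": 0,"claw": 0},{"offset": [-2.5,0.5,0],"roll": 0,"claw": 0},{"offset": [-2.3,0.8,0],"roll": 0,"claw": 0}]}}

```text
clock: 25.1
ee_pos: [0.599, -0.0922, 0.2976]
orientation: [0.673, 0.217, 0.672, -0.217]
force: [4.1, 0.2, -1.2]
width: -0.0001
```

Call:
{"method": "step_arm", "body": {"deltas": [{"offset": [-2.3,1,0],"roll": 0,"claw": 0},{"offset": [-2.3,1.2,0],"roll": 0,"claw": 0},{"offset": [-2,1.4,0],"roll": 0,"claw": 0}]}}

```text
clock: 25.4
ee_pos: [0.5934, -0.0891, 0.298]
orientation: [0.674, 0.217, 0.671, -0.218]
force: [9.2, -3.1, -1.6]
width: 0.0001
```

```bash
python3 -c "
from h import *
ang()"
```

```text
ee [593.4 -89.1 298. ] polar 244.3 r 38.4 F [ 9.2 -3.1 -1.6] M about axis (TCP F) 0.37 tqz -0.054
```

Call:
{"method": "step_arm", "body": {"deltas": [{"offset": [-1,0.5,0],"roll": 0,"claw": 0},{"offset": [-1,0.5,0],"roll": 0,"claw": 0}]}}

```text
clock: 25.6
ee_pos: [0.5918, -0.0884, 0.2983]
orientation: [0.675, 0.217, 0.671, -0.218]
force: [11.1, -4.1, -1.6]
width: -0.0001
```

```bash
python3 -c "
from h import *
ang()"
```

```text
ee [591.8 -88.4 298.3] polar 241.8 r 38.5 F [11.1 -4.1 -1.6] M about axis (TCP F) 0.453 tqz -0.083
```

Call:
{"method": "step_arm", "body": {"deltas": [{"offset": [-1,0.6,0],"roll": 0,"claw": 0},{"offset": [-1,0.6,0],"roll": 0,"claw": 0}]}}

```text
clock: 25.8
ee_pos: [0.5902, -0.0875, 0.2985]
orientation: [0.675, 0.217, 0.671, -0.218]
force: [9.4, -5.3, -0.7]
width: -0.0002
```

```bash
python3 -c "
from h import *
ang()"
```

```text
ee [590.2 -87.5 298.5] polar 239.0 r 38.5 F [ 9.4 -5.3 -0.7] M about axis (TCP F) 0.414 tqz -0.093
```

Call:
{"method": "step_arm", "body": {"deltas": [{"offset": [-1,0.6,0],"roll": 0,"claw": 0},{"offset": [-1,0.6,0],"roll": 0,"claw": 0}]}}

```text
clock: 26.0
ee_pos: [0.5885, -0.0867, 0.2987]
orientation: [0.675, 0.217, 0.67, -0.218]
force: [9.6, -6.8, 0.1]
width: -0.0001
```

```bash
python3 -c "
from h import *
ang()"
```

```text
ee [588.5 -86.7 298.7] polar 236.3 r 38.7 F [ 9.6 -6.8  0.1] M about axis (TCP F) 0.453 tqz -0.113
```

```bash
python3 - <<'E'
from h import *
a=np.mean([eyes.grab_frame("scene").astype(float) for _ in range(3)],0);b=np.mean([eyes.grab_frame("top").astype(float) for _ in range(3)],0)
np.savez("pics/f11.npz",a=a,b=b); ang()
for n in("f10","f11"):
    g=np.load(f"pics/{n}.npz")["a"].mean(2); print(n,g[284:287,334:343].mean(0).round(0),g[293:303,322:326].mean(1).round(0))
o=np.hstack([cv2.resize(a[225:315,285:375,::-1],(400,400),interpolation=cv2.INTER_CUBIC),cv2.resize(b[140:230,285:375,::-1],(400,400),interpolation=cv2.INTER_CUBIC)])
cv2.imwrite("pics/c9.png",np.clip(o*1.8,0,255).astype(np.uint8))
E
```

```text
ee [588.3 -86.7 298.8] polar 236.1 r 38.8 F [10.  -5.5  0.3] M about axis (TCP F) 0.441 tqz -0.094
f10 [120. 120. 120. 121. 124. 117.  98.  97.  97.] [120. 120. 121. 121. 103.  82.  78.  78.  64.  68.]
f11 [124. 123. 124. 124. 125. 119.  98.  86.  85.] [124. 123. 124. 126. 108.  84.  80.  80.  65.  70.]
```

View pics/c9.png

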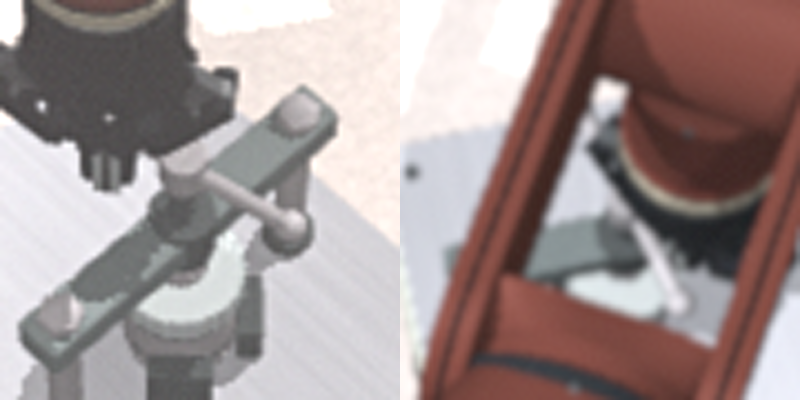

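The scene crop shows the T-bar's far ball at (293,230), so the bar lies at about 31°/211°. The pad is down on the lid, and the jar's edges have not moved. The torque holds at about 0.35 N m at rest, so I continue in small steps.

Call:
{"method": "step_arm", "body": {"deltas": [{"offset": [-0.7,1,0],"roll": 0,"claw": 0},{"offset": [-0.4,0.6,0],"roll": 0,"claw": 0}]}}

```text
clock: 26.5
ee_pos: [0.5876, -0.0857, 0.2988]
orientation: [0.676, 0.217, 0.67, -0.218]
force: [11.9, -7.4, -1.9]
width: 0.0001
```

```bash
python3 -c "
from h import *
ang()"
```

```text
ee [587.6 -85.7 298.8] polar 234.2 r 38.4 F [11.9 -7.4 -1.9] M about axis (TCP F) 0.535 tqz -0.077
```

```bash
python3 -c "
from h import *
for _ in range(4): eyes.grab_frame('wrist'); ang()"
```

```text
ee [587.5 -85.6 298.8] polar 234.2 r 38.4 F [11.4 -5.  -1.1] M about axis (TCP F) 0.467 tqz -0.171
ee [587.5 -85.6 298.8] polar 234.1 r 38.4 F [11.6 -8.  -0.8] M about axis (TCP F) 0.54 tqz -0.21
ee [587.5 -85.6 298.8] polar 234.1 r 38.4 F [11.9 -6.8 -1. ] M about axis (TCP F) 0.523 tqz -0.134
ee [587.5 -85.7 298.8] polar 234.2 r 38.4 F [11.6 -7.5 -0.7] M about axis (TCP F) 0.53 tqz -0.159
```

Averaged, the torque about the axis is about 0.37 N m, because contact is on the finger's inner corner, about 27 mm out. A little more is needed.

Call:
{"method": "step_arm", "body": {"deltas": [{"offset": [-0.5,0.7,0],"roll": 0,"claw": 0},{"offset": [-0.4,0.5,0],"roll": 0,"claw": 0}]}}

```text
clock: 26.9
ee_pos: [0.5869, -0.0848, 0.2988]
orientation: [0.676, 0.217, 0.67, -0.219]
force: [13.5, -9.1, -2.3]
width: 0.0004
```

```bash
python3 -c "
from h import *
for _ in range(4): eyes.grab_frame('wrist'); ang()"
```

```text
ee [586.9 -84.8 298.8] polar 232.6 r 38.1 F [13.5 -8.2 -2.3] M about axis (TCP F) 0.598 tqz -0.151
ee [586.9 -84.8 298.8] polar 232.6 r 38.1 F [13.  -7.7 -1.8] M about axis (TCP F) 0.574 tqz -0.145
ee [586.9 -84.8 298.8] polar 232.6 r 38.1 F [13.  -7.7 -1.8] M about axis (TCP F) 0.57 tqz -0.138
ee [586.9 -84.8 298.8] polar 232.6 r 38.1 F [12.9 -8.6 -1.6] M about axis (TCP F) 0.589 tqz -0.12
```

Call:
{"method": "step_arm", "body": {"deltas": [{"offset": [-0.4,0.5,0],"roll": 0,"claw": 0}]}}

```text
clock: 27.2
ee_pos: [0.5866, -0.0845, 0.2989]
orientation: [0.676, 0.217, 0.669, -0.219]
force: [14.7, -9.4, -2.8]
width: 0.0001
```

```bash
python3 -c "
from h import *
for _ in range(4): eyes.grab_frame('wrist'); ang()"
```

```text
ee [586.5 -84.5 298.9] polar 232.0 r 38.1 F [13.2 -8.9 -2.2] M about axis (TCP F) 0.604 tqz -0.137
ee [586.5 -84.5 298.9] polar 232.0 r 38.1 F [12.6 -9.  -2.4] M about axis (TCP F) 0.591 tqz -0.143
ee [586.6 -84.5 298.9] polar 232.0 r 38.1 F [13.4 -8.  -2.1] M about axis (TCP F) 0.588 tqz -0.184
ee [586.5 -84.5 298.9] polar 232.0 r 38.1 F [12.2 -7.9 -2.7] M about axis (TCP F) 0.551 tqz -0.174
```

Snugged: about 0.45 N m at rest, with a peak of about 0.5 while turning. Now I back off and lift the hand away.

Call:
{"method": "step_arm", "body": {"deltas": [{"offset": [5,-8,0],"roll": 0,"claw": 0},{"offset": [5,-8,10],"roll": 0,"claw": 0},{"offset": [0,-5,45],"roll": 0,"claw": 0},{"offset": [-30,-20,30],"roll": 0,"claw": 0},{"offset": [-45,-20,0],"roll": 0,"claw": 0}]}}

```text
clock: 27.9
ee_pos: [0.5203, -0.1439, 0.3882]
orientation: [0.676, 0.216, 0.67, -0.217]
force: [0.0, -1.4, 1.6]
width: -0.0001
```

Call:
{"method": "step_arm", "body": {"deltas": [{"offset": [-45,-20,0],"roll": 0,"claw": 0},{"offset": [-40,-20,0],"roll": 0,"claw": 0},{"offset": [0,0,0],"roll": 0,"claw": 0},{"offset": [0,0,0],"roll": 0,"claw": 0}]}}

```text
clock: 28.3
ee_pos: [0.4332, -0.1834, 0.3834]
orientation: [0.673, 0.218, 0.672, -0.218]
force: [0.9, 0.2, 0.6]
width: -0.0001
```

```bash
python3 - <<'E'
from h import *
ang()
a=np.mean([eyes.grab_frame('scene').astype(float) for _ in range(4)],0); np.savez('pics/f12.npz',a=a)
for n in("f10","f11","f12"):
    g=np.load(f"pics/{n}.npz")["a"].mean(2); print(n,g[284:287,334:343].mean(0).round(0),g[293:303,322:326].mean(1).round(0))
# bystanders: shift of patches against the first picture
s0=cv2.cvtColor(cv2.imread("pics/s0.png"),cv2.COLOR_BGR2GRAY); s=cv2.cvtColor(a.astype(np.uint8),cv2.COLOR_RGB2GRAY)
for n,(u,v) in dict(purple1=(263,242),purple2=(313,219),beaker=(445,210),pot=(397,180),rack=(182,340),handleA=(351,277)).items():
    t=s0[v-14:v+14,u-14:u+14] if n!="handleA" else cv2.cvtColor(np.load("pics/f11.npz")["a"].astype(np.uint8),cv2.COLOR_RGB2GRAY)[v-8:v+8,u-8:u+8]
    h=t.shape[0]//2; r=cv2.matchTemplate(s[v-h-8:v+h+8,u-h-8:u+h+8],t,cv2.TM_CCOEFF_NORMED); _,m,_,l=cv2.minMaxLoc(r); print(n,"shift",l[0]-8,l[1]-8,"score",round(m,2))
E
```

```text
ee [ 433.2 -183.4  383.4] polar 216.1 r 218.8 F [0.9 0.2 0.6] M about axis (TCP F) 0.068 tqz 0.069
f10 [120. 120. 120. 121. 124. 117.  98.  97.  97.] [120. 120. 121. 121. 103.  82.  78.  78.  64.  68.]
f11 [124. 123. 124. 124. 125. 119.  98.  86.  85.] [124. 123. 124. 126. 108.  84.  80.  80.  65.  70.]
f12 [119. 119. 119. 119. 119. 114.  89.  83.  82.] [119. 119. 120. 121. 103.  82.  77.  78.  63.  68.]
purple1 shift 0 0 score 0.94
purple2 shift 0 0 score 0.91
beaker shift 0 0 score 0.96
pot shift 0 0 score 0.91
rack shift 0 0 score 0.98
handleA shift 0 1 score 0.85
```

All bystanders are unmoved and the jar is unshifted. The snug torque was read at a short, poorly placed lever (0.36 to 0.5 N m). I re-check it with the finger flat to the bar at about 40 mm, and top it up if needed.

Call:
{"method": "step_arm", "body": {"deltas": [{"offset": [38,23,0],"roll": -0.15,"claw": 0},{"offset": [38,23,0],"roll": -0.15,"claw": 0},{"offset": [37,23,0],"roll": -0.15,"claw": 0},{"offset": [37,22,0],"roll": -0.15,"claw": 0},{"offset": [0,0,-40],"roll": 0,"claw": 0}]}}

```text
clock: 29.0
ee_pos: [0.5879, -0.0904, 0.347]
orientation: [0.584, 0.405, 0.577, -0.402]
force: [0.4, -0.9, 0.2]
width: 0.0
```

Call:
{"method": "step_arm", "body": {"deltas": [{"offset": [0,0,-35],"roll": 0,"claw": 0},{"offset": [0,0,-10],"roll": 0,"claw": 0},{"offset": [-1,3,0],"roll": 0,"claw": 0},{"offset": [0,0,0],"roll": 0,"claw": 0},{"offset": [0,0,0],"roll": 0,"claw": 0}]}}

```text
clock: 29.5
ee_pos: [0.5814, -0.0908, 0.3003]
orientation: [0.582, 0.404, 0.579, -0.403]
force: [0.1, 1.1, -0.3]
width: 0.0001
```

```bash
python3 -c "
from h import *
for _ in range(3): eyes.grab_frame('wrist'); ang()"
```

```text
ee [581.3 -90.9 300.2] polar 231.7 r 46.3 F [-0.1 -0.3  0.7] M about axis (TCP F) 0.003 tqz 0.016
ee [581.1 -90.9 299.9] polar 231.6 r 46.5 F [-0.5 -0.7  0.4] M about axis (TCP F) 0.004 tqz -0.026
ee [580.9 -90.9 299.4] polar 231.4 r 46.6 F [-0.8  0.3  0.9] M about axis (TCP F) -0.04 tqz 0.058
```

Call:
{"method": "step_arm", "body": {"deltas": [{"offset": [-1,2.5,0],"roll": 0,"claw": 0},{"offset": [-0.7,2,0],"roll": 0,"claw": 0},{"offset": [-0.5,1.2,0],"roll": 0,"claw": 0},{"offset": [-0.3,1,0],"roll": 0,"claw": 0},{"offset": [0,0,0],"roll": 0,"claw": 0}]}}

```text
clock: 30.15
ee_pos: [0.5786, -0.0863, 0.2985]
orientation: [0.582, 0.403, 0.578, -0.405]
force: [3.0, -9.7, 0.4]
width: 0.0001
```

```bash
python3 -c "
from h import *
for _ in range(3): eyes.grab_frame('wrist'); ang()"
```

```text
ee [578.6 -86.3 298.5] polar 225.3 r 44.7 F [ 2.6 -9.   0.8] M about axis (TCP F) 0.365 tqz 0.021
ee [578.6 -86.3 298.5] polar 225.4 r 44.7 F [ 1.9 -8.2  0.3] M about axis (TCP F) 0.316 tqz 0.0
ee [578.6 -86.3 298.5] polar 225.4 r 44.7 F [ 2.6 -7.8 -0.3] M about axis (TCP F) 0.329 tqz 0.041
```

Call:
{"method": "step_arm", "body": {"deltas": [{"offset": [-0.4,1.2,0],"roll": 0,"claw": 0},{"offset": [0,0,0],"roll": 0,"claw": 0}]}}

```text
clock: 30.5
ee_pos: [0.5781, -0.0854, 0.2985]
orientation: [0.582, 0.403, 0.578, -0.405]
force: [1.7, -10.0, -0.1]
width: -0.0001
```

```bash
python3 -c "
from h import *
for _ in range(3): eyes.grab_frame('wrist'); ang()"
```

```text
ee [578.1 -85.4 298.5] polar 224.1 r 44.4 F [  2.6 -10.3   0.2] M about axis (TCP F) 0.409 tqz 0.061
ee [578.1 -85.4 298.5] polar 224.1 r 44.4 F [  3.  -11.4   1.6] M about axis (TCP F) 0.457 tqz 0.006
ee [578.1 -85.4 298.5] polar 224.2 r 44.4 F [ 2.  -9.6  0.6] M about axis (TCP F) 0.368 tqz 0.016
```

Call:
{"method": "step_arm", "body": {"deltas": [{"offset": [-0.4,1.1,0],"roll": 0,"claw": 0},{"offset": [0,0,0],"roll": 0,"claw": 0}]}}

```text
clock: 30.85
ee_pos: [0.5777, -0.0846, 0.2985]
orientation: [0.582, 0.403, 0.578, -0.405]
force: [3.1, -11.0, -0.9]
width: -0.0001
```

```bash
python3 -c "
from h import *
for _ in range(4): eyes.grab_frame('wrist'); ang()"
```

```text
ee [577.7 -84.6 298.5] polar 223.1 r 44.1 F [  1.8 -11.3   0.1] M about axis (TCP F) 0.42 tqz 0.005
ee [577.7 -84.6 298.5] polar 223.1 r 44.2 F [  2.4 -10.1   1.3] M about axis (TCP F) 0.396 tqz 0.001
ee [577.7 -84.6 298.5] polar 223.1 r 44.1 F [  2.9 -10.8  -0.2] M about axis (TCP F) 0.435 tqz 0.093
ee [577.7 -84.7 298.5] polar 223.1 r 44.2 F [  2.6 -11.2   0.9] M about axis (TCP F) 0.442 tqz 0.003
```

Call:
{"method": "step_arm", "body": {"deltas": [{"offset": [-0.3,0.8,0],"roll": 0,"claw": 0},{"offset": [0,0,0],"roll": 0,"claw": 0}]}}

```text
clock: 31.25
ee_pos: [0.5775, -0.0841, 0.2985]
orientation: [0.582, 0.403, 0.578, -0.405]
force: [2.1, -12.0, 0.7]
width: 0.0
```

```bash
python3 -c "
from h import *
for _ in range(4): eyes.grab_frame('wrist'); ang()"
```

```text
ee [577.5 -84.1 298.5] polar 222.3 r 44.0 F [  2.2 -11.2   0.2] M about axis (TCP F) 0.431 tqz 0.038
ee [577.5 -84.1 298.5] polar 222.3 r 44.0 F [  2.2 -11.3   0.2] M about axis (TCP F) 0.434 tqz 0.044
ee [577.5 -84.1 298.5] polar 222.3 r 44.0 F [  2.6 -11.7  -0.2] M about axis (TCP F) 0.459 tqz 0.026
ee [577.5 -84.1 298.5] polar 222.3 r 44.0 F [  2.4 -12.1  -0.1] M about axis (TCP F) 0.464 tqz 0.001
```

About 0.48 N m now, inside the finger-tight band. Retreat.

Call:
{"method": "step_arm", "body": {"deltas": [{"offset": [2,-6,0],"roll": 0,"claw": 0},{"offset": [3,-9,5],"roll": 0,"claw": 0},{"offset": [0,-5,45],"roll": 0,"claw": 0},{"offset": [-30,-20,30],"roll": 0,"claw": 0},{"offset": [-45,-20,0],"roll": 0,"claw": 0}]}}

```text
clock: 31.95
ee_pos: [0.5086, -0.1417, 0.3829]
orientation: [0.584, 0.404, 0.578, -0.402]
force: [0.4, -0.9, 0.4]
width: -0.0001
```

Call:
{"method": "step_arm", "body": {"deltas": [{"offset": [-40,-20,0],"roll": 0,"claw": 0},{"offset": [-30,-15,0],"roll": 0,"claw": 0},{"offset": [0,0,0],"roll": 0,"claw": 0},{"offset": [0,0,0],"roll": 0,"claw": 0},{"offset": [0,0,0],"roll": 0,"claw": 0}]}}

```text
clock: 32.45
ee_pos: [0.4374, -0.1755, 0.3777]
orientation: [0.581, 0.404, 0.581, -0.403]
force: [0.3, 0.6, 0.2]
width: 0.0002
```

```bash
python3 - <<'E'
from h import *
ang()
a=np.mean([eyes.grab_frame('scene').astype(float) for _ in range(4)],0)
g0=np.load("pics/f12.npz")["a"].mean(2);g=a.mean(2)
for n,G in(("f12",g0),("now",g)): print(n,G[284:287,334:343].mean(0).round(0),G[293:303,322:326].mean(1).round(0))
workorder.hand_in()
E
```

```text
ee [ 437.4 -175.5  377.7] polar 215.0 r 210.8 F [0.3 0.6 0.2] M about axis (TCP F) -0.067 tqz 0.016
f12 [119. 119. 119. 119. 119. 114.  89.  83.  82.] [119. 119. 120. 121. 103.  82.  77.  78.  63.  68.]
now [118. 118. 118. 118. 120. 113.  90.  82.  81.] [118. 118. 119. 120. 102.  81.  77.  77.  63.  67.]
the job is handed in; nothing more can be done
```

The jar is home against the stops and clamped, and I handed the job in at about 33 s with the hand clear. The tightness and the contact with both blocks are measured rather than certain; the limits are below.

- **Handle out of the way:** before sliding the jar I turned the T-handle about 40° counter-clockwise, because the bar would have struck the hand. This was not in the order asked.
- **Sliding the jar:** I pushed it back with the back of the open finger, because a shut hand would have hit the crossbar first. The finger met the lid's rim rather than the jar low down, but it showed no tipping in the pictures. The first push stopped 5–10 mm short, and the second stalled at 22 N about 1.5 mm short. After pushing left and then straight again, a final push of about 35 N did not move it. That it touches both blocks is inferred from this and the image overlay, not seen directly.
- **Clamping:** I turned the handle about 1.2 turns clockwise until the pad met the lid, then snugged it. The first torque readings disagreed (0.32 to 0.45 N m) because the contact was off-centre. I re-checked with the finger flat to the bar and topped it up to about 0.48 N m; the noise was about ±0.04, and I saw nothing near 0.75.
- **Last checks:** the jar's lid edges did not move through clamping and hand withdrawal. The beaker, sample pot, rack and both purple jars showed no shift when last compared, before the final top-up. The force on the hand was near zero.

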